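# Put the vial away under the right sliding lid

### The job

The low storage case on the worktop has two compartments under two clear sliding lids that pass one over the other. Put the small screw vial that was left out on the worktop away beside the vial already in the case: slide the lid over that vial's compartment back over or under the other lid, and stand the loose vial upright on the compartment's floor. Leave the lid of the tape roll's compartment shut, do not knock over the stored vial, and leave the brass weight and the rubber bulb where they are; the lid you opened may stay open.

Things in the scene. Friction and masses are not known exactly. Their poses are not given: they have to be found in the camera images.
- case: fixed low storage case, grey walls, aluminium rails: 370 mm long (its y), 190 mm wide (its x), 81 mm high to the rail tops. Origin: centre of its underside, on the worktop; z up; +y to its left end seen from the robot, +x away from the robot. A 5 mm divider at y = 0 makes two equal compartments: in one the stored vial, in the other a tape roll 100 mm across, 25 mm high; which is which varies.
- bay_left (a point): centre of the left (+y) compartment's floor, 5 mm above the worktop. Axes as the case's. Inside 177 mm along y, 180 mm along x (176 mm between the rails above), 60 mm deep below the lids. What it holds stands centred 30 to 40 mm behind this point (+x), so the stored vial's compartment is free in its front half.
- bay_right (a point): centre of the right (-y) compartment's floor, 5 mm above the worktop; sizes and contents as for bay_left.
- lid_left (a joint): m. Clear lid over the left compartment, in the upper track, top face 79 mm above the worktop. 0 = shut (starts up to 15 mm ajar); grows as it slides towards the case's -y over the other lid, to the stop at 0.14; then the compartment is open from 42 to 180 mm from the divider. About 1.2 N of friction; stays where it is left.
- lid_right (a joint): m. Clear lid over the right compartment, in the lower track, top face 70 mm above the worktop. 0 = shut (starts up to 15 mm ajar); grows as it slides towards the case's +y under the other lid, to the stop at 0.14; then the compartment is open from 42 to 180 mm from the divider. About 1.2 N of friction; stays where it is left.
- lid_left_grip (a point): centre of the top of the upright aluminium grip at the outer end of the left lid; moves with the lid, 163 mm from the divider when shut. A bar 14 mm thick along the case's y (the sliding direction), 50 mm long along its x; top 109 mm above the worktop, 30 mm above its own lid. Axes as the case's.
- lid_right_grip (a point): centre of the top of the grip at the outer end of the right lid; moves with the lid, 163 mm from the divider when shut. Bar 14 mm thick along the case's y (the sliding direction), 50 mm long along its x; top 109 mm above the worktop, 39 mm above its own lid, 30 mm above the left lid under which this lid slides: hold only its top 25 mm. Axes as the case's.
- vial_center (a point): centre (half-way up) of the loose screw vial, a tan-brown cylinder with a black cap, 24 mm in diameter, 56 mm high, about 30 g, standing upright on the worktop to the right of the case; the centre is 28 mm above its foot, the straight body reaches to 45 mm. z along its axis, up.
- stored_vial_center (a point): centre (half-way up) of the loose vial that stands in the case: white with a red cap, 22 mm in diameter, 50 mm high; the centre is 25 mm above its foot. z along its axis, up.
- brass_weight: bystander: brass weight with a knob, 22 mm in diameter, 42 mm high, standing on the worktop to the right of the case, at least 50 mm nearer or farther in x than the loose vial. Origin: centre of its underside.
- rubber_bulb: bystander: red rubber pipette bulb, 38 mm in diameter, 56 mm high, standing on the worktop to the right of the case, at least 50 mm nearer or farther in x than the loose vial. Origin: centre of its underside.
Things that resemble listed ones, but are neither listed nor needed, are in the scene too. What is shaped like the part that bears vial_center but orange or pink is not meant.

How it is judged:
On the way:
1. the lid over the stored vial's compartment has been slid open by more than 60 mm (((y of stored_vial_center in the frame of case above 0 m and value of joint lid_left above 0.06 m) or (y of stored_vial_center in the frame of case below 0 m and value of joint lid_right above 0.06 m))), for 0.1 s.
At the end, for the whole second after the job is handed in: The loose vial stands upright (within 10 degrees) and at rest on the floor of the compartment that holds the stored vial, its centre 25 to 42 mm above the case's underside; the stored vial is upright too (within 10 degrees); the lid of the other compartment is open by less than 40 mm (((y of stored_vial_center in the frame of case above 0 m and y of vial_center in the frame of case between 0.0025 and 0.18 m and value of joint lid_right below 0.04 m) or (y of stored_vial_center in the frame of case below 0 m and y of vial_center in the frame of case between -0.18 and -0.0025 m and value of joint lid_left below 0.04 m)) and x of vial_center in the frame of case between -0.09 and 0.09 m and z of vial_center in the frame of case between 0.025 and 0.042 m and angle between each of vial_center, stored_vial_center's own z axis and vertical below 0.17 rad and linear speed of vial below 0.02 m/s); the robot touches nothing.
It fails at once if the brass weight is moved by more than 40 mm (distance of brass_weight from where it was at the start of the episode above 0.04 m).
It fails at once if the rubber bulb is moved by more than 40 mm (distance of rubber_bulb from where it was at the start of the episode above 0.04 m).
It fails at once if the stored vial is knocked over (tilted by more than 45 degrees) (angle between stored_vial_center's own z axis and vertical above 0.785 rad).
It also fails if it takes over 50 s, if anything falls off the work surface, if the arm or the gripper's body presses on something with over 40 N, if the wrist force passes 120 N, or if a joint passes its speed limit or range.

### The arm

A 6-joint arm with a two-finger parallel gripper is mounted at the origin on a cart in front of the work surface, level with it; the furniture and walls round the work are solid. World frame = base frame: x ahead of the robot, y to its left, z up, the work surface at z = 0. Lengths are in m, angles in rad, forces in N, time in s.
With the tool pointing down it reaches from about 0.35 to 0.85 m from the base axis. Payload 8.1 kg.
Tool frame: the origin (TCP) lies at the centre of the arm's flange, where the gripper is bolted on; the fingertips stand 186 mm ahead of it and the grasp point (between the pads) lies 167 mm ahead of it; z points along the fingers, y is the line along which they close (so a half turn about z gives the same grasp; the last joint's range is limited). The gripper opens to 93 mm and grips with 3 to 60 N. Pads are 15 mm wide; open, the fingers measure 128 mm over their backs; the gripper's body (75 mm by 188 mm) begins 65 mm behind the grasp point.
Start: joints at [-1.378, 0.13, 1.488, -0, 1.523, -0.085], TCP at [0.165, -0.577, 0.405] pointing down, gripper open.
Joint ranges: [-2.96, 2.96], [-0.89, 2.26], [0.02, 2.5], [-1.34, 4.48], [0, 2.73], [-2.66, 2.66]. Speed limits (rad/s): [2.39, 2.39, 2.79, 3.14, 3.14, 3.14].

### API

Orientations are given as a rotation vector (axis times angle).
In Python, from plant import robot gives the robot as it stands.
- The arm moves only by the tool apply_moves, never from a script. Its argument "series" is a list of rows, each a list of 2 entries, a list of its own where there are three numbers: the shift along the tool's x, y, z in mm, then the turn, a rotation vector about the tool's x, y, z in rad. A call has 1 to 12 rows; each row shifts and turns the commanded pose from where the row before left it, along the tool's axes as they then stand; what a row does not reach is not made up. A row lasts 1/12 s, in which the tool goes at most 41.7 mm and 7.16 degrees, less where a joint would pass 70% of its speed; a pose out of reach is approached as far as the arm can. A call is refused whole if a number of a shift passes 41.7 or a number of a turn 0.125, either way. A call with a gripper value outside its range is refused whole. "claw" is the opening, from 0 (shut) to 1 (fully open), set as the call begins (left out, the last holds). The fingers move at their own pace and stop on an object; "newtons" is the grip in N (left out, the last holds). Time passes only in rows, so rows that do not move let the fingers close. It gives the time, the measured TCP pose, the force, the opening and the grip force at its end, in the units of the state.
- robot.read_state(): the state, without advancing time (a new reading comes with each control period).
- robot.read_camera(name): name is "scene" or "top"; returns (picture, depth): 400x640x3 uint8, blue, green, red; 400x640 float32, m along the optical axis (not along the pixel's ray), 0 where there is no reading.
- robot.calibration(name): a dict with "fx", "fy", "cx", "cy" (pixels), "extrinsics" (4x4, takes a point from world to camera coordinates). Camera axes: x right, y down, z forward; pixel columns grow to the right and rows downward; lengths in m; the calibration is good to about 2 mm. A picture is of the moment at which its call begins. calibration takes no time and is no camera call.
- robot.close_job(): hands the job in; it is judged then, once.
The state is a dict: "t": time; "q": joint angles; "dq": joint speeds; "joint_torque": joint torques, N m; "tool_pos": TCP position; "orientation": TCP orientation; "force": force on the tool from outside, world axes, zero at the start; "wrist_torque": the same for the moment, N m; "opening": finger opening in m; "gripper_force": force on a finger pad.
Only numpy, scipy, OpenCV 4.12 (cv2) and the standard library are available. Lean on these libraries where they do the work, as an engineer would, in place of code of your own. Each camera call takes 0.05 s, during which the arm holds its last target. There are 200 camera calls.

## Working session

There is one attempt and no reset: what is moved stays moved. The work goes in short steps, Python scripts to look and compute and a tool call to move; the robot and the scene stay as the last step left them, time stands still between calls to the robot, and variables do not carry over. Pictures are saved under pics/ and viewed, at most 10 in all, crops included, and the job is handed in when it is done.

Besides the shell and the picture viewer there is one more tool, called after "Call:" in YAML: its name, and indented under it one key for each argument. apply_moves: Moves the arm, as the interface text tells. Its arguments: {"type":"object","properties":{"series":{"type":"array"},"claw":{"type":"number"},"newtons":{"type":"number"}},"required":["series"]}

```bash
mkdir -p pics
cat > h.py <<'E'
import numpy as np, cv2
from plant import robot
def world(name,u,v,depth,z=None):
    c=robot.calibration(name);T=np.linalg.inv(np.array(c["extrinsics"]))
    r=np.array([(u-c["cx"])/c["fx"],(v-c["cy"])/c["fy"],1.])
    if z is None: return T[:3,:3]@(r*depth)+T[:3,3]
    d=T[:3,:3]@r; return T[:3,3]+d*(z-T[2,3])/d[2]
E
python3 - <<'E'
from h import *
for n in("top","scene"):
    p,d=robot.read_camera(n);cv2.imwrite(f"pics/{n}0.png",p);np.save(f"{n}0.npy",d)
    print(n,np.round(robot.calibration(n)["extrinsics"],3).tolist(),robot.calibration(n)["fx"])
s=robot.read_state();print(s["t"],s["tool_pos"],s["orientation"],s["opening"])
E
```

```text
top [[-0.074, -0.997, -0.002, 0.023], [-0.976, 0.073, -0.207, 0.499], [0.207, -0.013, -0.978, 1.237], [0.0, 0.0, 0.0, 1.0]] 438.6484444916901
scene [[0.759, -0.651, 0.02, -0.394], [-0.363, -0.448, -0.817, 0.262], [0.541, 0.613, -0.576, 0.659], [0.0, 0.0, 0.0, 1.0]] 377.40450228519495
0.1 [ 0.16454904 -0.57678201  0.4037996 ] [-3.10971085e+00 -4.34836645e-01  1.33237601e-04] 0.09302325816283832
```

View pics/top0.png

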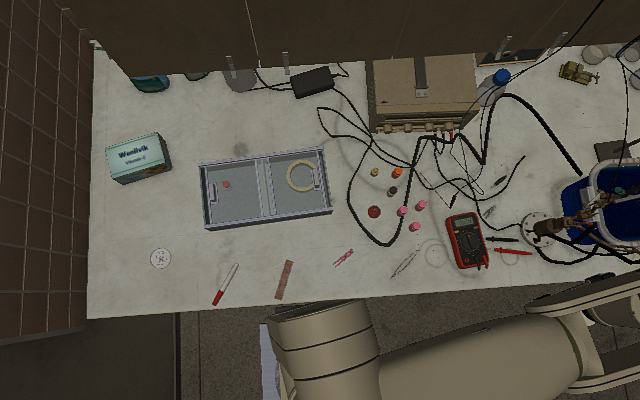

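View pics/scene0.png

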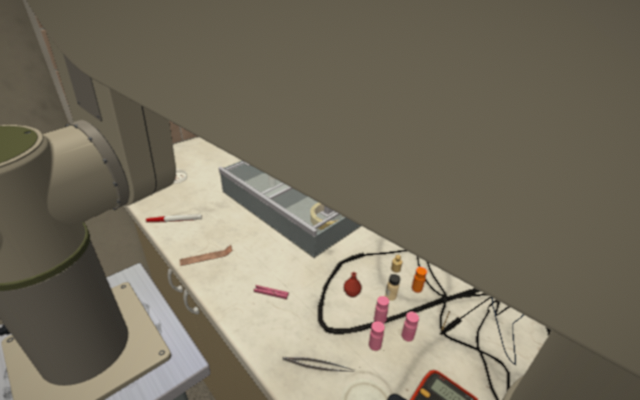

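The top view shows the case at about (200–330, 150–228). The stored vial's red cap is in the left bay (226,184) and the tape roll is in the right bay. The loose vial is at about (391,190), the brass weight at (374,171), the bulb at (374,211), the orange vial at (397,172) and the pink vials at (403,211), (421,205) and (414,226).

Run:
```python
import cv2
p=cv2.imread("pics/top0.png")
a=cv2.resize(p[140:240,192:342],None,fx=5,fy=5,interpolation=cv2.INTER_CUBIC);cv2.imwrite("pics/c1.png",a)
a=cv2.resize(p[155:240,350:440],None,fx=7,fy=7,interpolation=cv2.INTER_CUBIC);cv2.imwrite("pics/c2.png",a)
```

```text
(no output)
```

View pics/c1.png

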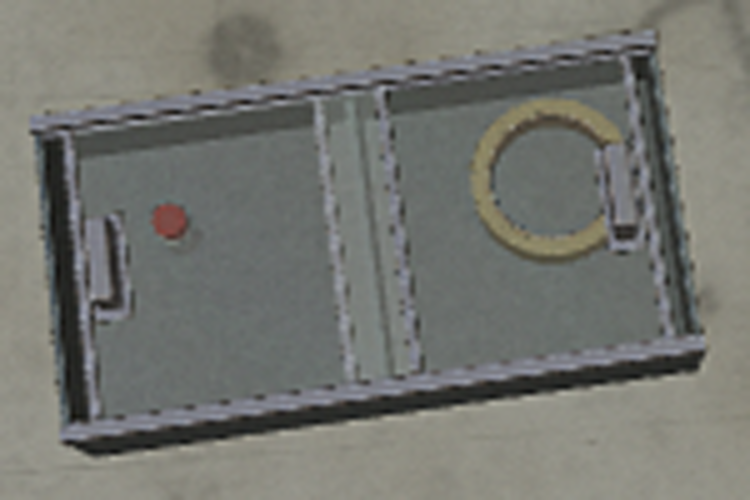

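View pics/c2.png

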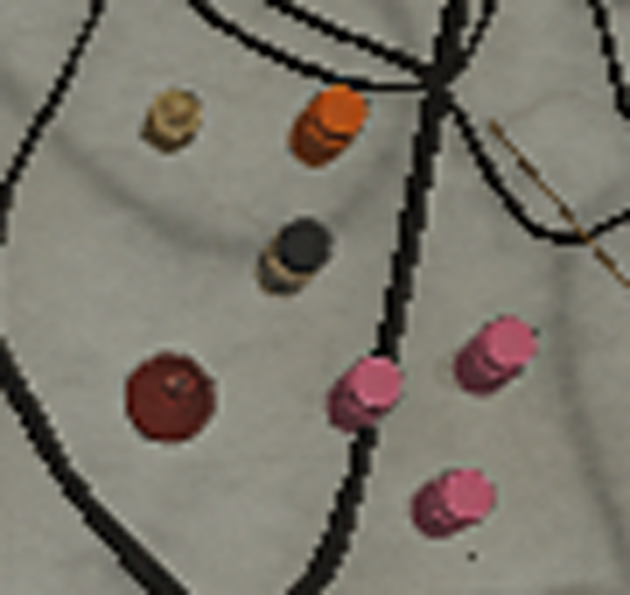

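Run:
```python
from h import *
d=np.load("top0.npy")
def c1(u,v):return 192+(u-2)/5,140+(v-2)/5
def c2(u,v):return 350+(u-3)/7,155+(v-3)/7
P={}
for n,(u,v),z in [("TL",c1(35,123),.081),("TR",c1(655,38),.081),("BR",c1(703,345),.081),("BL",c1(67,435),.081),("gl",c1(102,261),.109),("gr",c1(622,186),.109),("stored",c1(170,221),.055),
 ("vial",c2(305,245),.056),("brass",c2(180,110),.042),("orange",c2(343,112),.056),("bulb",c2(175,385),.05),("pink1",c2(378,383),.056),("pink2",c2(508,342),.056),("pink3",c2(468,495),.056)]:
    P[n]=world("top",u,v,0,z)
    print(n,np.round([u,v],1),P[n].round(4),"depth:",world("top",u,v,d[int(round(v)),int(round(u))]).round(4))
C=(P["TL"]+P["TR"]+P["BR"]+P["BL"])/4
ya=(P["TL"]+P["BL"]-P["TR"]-P["BR"])/2; xa=(P["TL"]+P["TR"]-P["BL"]-P["BR"])/2
print("C",C,np.linalg.norm(ya),np.linalg.norm(xa),"yaw",np.arctan2(-ya[0],ya[1]),np.arctan2(xa[1],xa[0]))
th=np.arctan2(-ya[0],ya[1]);R=np.array([[np.cos(th),np.sin(th)],[-np.sin(th),np.cos(th)]])
for n in("gl","gr","stored"):print(n,R@(P[n]-C)[:2])
```

```text
TL [198.6 164.2] [0.6166 0.3012 0.081 ] depth: [0.6156 0.3005 0.084 ]
TR [322.6 147.2] [ 0.6414 -0.064   0.081 ] depth: [ 0.6689 -0.0685 -0.0021]
BR [332.2 208.6] [ 0.4562 -0.0766  0.081 ] depth: [ 0.4561 -0.0766  0.0812]
BL [205.  226.6] [0.4313 0.2872 0.081 ] depth: [0.4316 0.2875 0.0794]
gl [212.  191.8] [0.5242 0.2586 0.109 ] depth: [0.5231 0.2576 0.1136]
gr [316.  176.8] [ 0.5458 -0.0368  0.109 ] depth: [ 0.5458 -0.0368  0.1093]
stored [225.6 183.8] [0.5585 0.2293 0.055 ] depth: [0.5519 0.2247 0.0806]
vial [393.1 189.6] [ 0.5041 -0.2617  0.056 ] depth: [ 0.5033 -0.2609  0.0595]
brass [375.3 170.3] [ 0.5701 -0.218   0.042 ] depth: [ 0.5709 -0.2185  0.0389]
orange [398.6 170.6] [ 0.5604 -0.2843  0.056 ] depth: [ 0.5593 -0.2834  0.0602]
bulb [374.6 209.6] [ 0.4497 -0.202   0.05  ] depth: [ 0.4495 -0.2018  0.051 ]
pink1 [403.6 209.3] [ 0.4432 -0.2853  0.056 ] depth: [ 0.443  -0.2849  0.0575]
pink2 [422.1 203.4] [ 0.4565 -0.3414  0.056 ] depth: [ 0.456  -0.3407  0.0585]
pink3 [416.4 225.3] [ 0.3938 -0.3167  0.056 ] depth: [ 0.3937 -0.3166  0.0566]
C [0.53635674 0.1119508  0.081     ] 0.3653423020560584 0.18568863326760007 yaw 0.06799216069646252 0.07187713860345811
gl [-0.00216129  0.14711846]
gr [-0.00063514 -0.14902159]
stored [0.03007612 0.11556844]
```

The measured points agree with the known sizes and heights: the case is at (0.536, 0.112) with yaw 0.07, the left lid is about 15 mm ajar, and the stored vial is at case (30, 116) mm. I'm moving to the left grip first.

Call:
apply_moves:
  series:
    - [[0,0,0],[0,0,0.104]]
    - [[0,0,0],[0,0,0.104]]
    - [[25,-22,0],[0,0,0]]
    - [[25,-22,0],[0,0,0]]
    - [[25,-22,0],[0,0,0]]
    - [[25,-22,0],[0,0,0]]
    - [[25,-22,0],[0,0,0]]
    - [[25,-22,0],[0,0,0]]
    - [[25,-22,0],[0,0,0]]
    - [[25,-22,0],[0,0,0]]
    - [[25,-22,0],[0,0,0]]
    - [[25,-22,0],[0,0,0]]
  claw: 0.6

```text
t: 1.1
tool_pos: [0.3994, -0.3387, 0.4044]
orientation: [-3.139, -0.109, 0.001]
force: [0.5, -0.3, 0.5]
opening: 0.056
gripper_force: 0.0
```

Call:
apply_moves:
  series:
    - [[12,-33,0],[0,0,0]]
    - [[12,-33,0],[0,0,0]]
    - [[12,-33,0],[0,0,0]]
    - [[12,-33,0],[0,0,0]]
    - [[12,-33,0],[0,0,0]]
    - [[12,-33,0],[0,0,0]]
    - [[12,-33,0],[0,0,0]]
    - [[12,-33,0],[0,0,0]]
    - [[12,-33,0],[0,0,0]]
    - [[12,-33,0],[0,0,0]]
    - [[12,-33,0],[0,0,0]]
    - [[12,-33,0],[0,0,0]]

```text
t: 2.1
tool_pos: [0.5146, 0.0668, 0.4044]
orientation: [3.14, 0.11, -0.001]
force: [0.6, 0.6, 1.1]
opening: 0.0557
gripper_force: 0.0
```

Call:
apply_moves:
  series:
    - [[6,-32,0],[0,0,0]]
    - [[6,-32,0],[0,0,0]]
    - [[6,-32,0],[0,0,0]]
    - [[5,-32,0],[0,0,0]]
    - [[0,-32,0],[0,0,0]]
    - [[0,-32,0],[0,0,0]]
    - [[0,0,0],[0,0,0]]
    - [[0,0,0],[0,0,0]]
    - [[0,0,0],[0,0,0]]

```text
t: 2.85
tool_pos: [0.5241, 0.2578, 0.4042]
orientation: [3.139, 0.111, -0.001]
force: [-0.2, -0.2, -0.3]
opening: 0.0559
gripper_force: 0.0
```

```bash
cat >> h.py <<'E'
from scipy.spatial.transform import Rotation as Ro
def to(x,y,z,yaw):
    "shift in mm along tool axes from present pose to grasp point (x,y,z); yaw turn about tool z"
    s=robot.read_state();R=Ro.from_rotvec(s["orientation"]).as_matrix();p=np.array(s["tool_pos"])
    y0=np.arctan2(R[1,0],R[0,0])
    print("t",s["t"],"tcp",p.round(4),"yaw",y0.round(4),"Rz",R[:,2].round(3),"F",np.round(s["force"],1),"open",s["opening"],s["gripper_force"])
    g=np.array([x,y,z+.167])-p
    print("shift mm",(R.T@g*1000).round(1),"turn",round(y0-yaw,4))
E
python3 -c "
from h import *
to(.5242,.2586,.103,.07)"
```

```text
t 2.85 tcp [0.5241 0.2578 0.4042] yaw 0.0704 Rz [-0.001 -0.001 -1.   ] F [-0.2 -0.2 -0.3] open 0.0559482820496123 0.0
shift mm [  0.3  -0.9 134.2] turn 0.0004
```

Descend and close gently.

Call:
apply_moves:
  series:
    - [[0,-1,20],[0,0,0]]
    - [[0,0,25],[0,0,0]]
    - [[0,0,25],[0,0,0]]
    - [[0,0,20],[0,0,0]]
    - [[0,0,16],[0,0,0]]
    - [[0,0,12],[0,0,0]]
    - [[0,0,8],[0,0,0]]
    - [[0,0,6],[0,0,0]]
    - [[0,0,0],[0,0,0]]
    - [[0,0,0],[0,0,0]]

```text
t: 3.68
tool_pos: [0.5244, 0.259, 0.2734]
orientation: [-3.14, -0.109, -0.001]
force: [-0.8, -0.1, 0.4]
opening: 0.0555
gripper_force: 0.0
```

Call:
apply_moves:
  series:
    - [[0,0,0],[0,0,0]]
    - [[0,0,0],[0,0,0]]
    - [[0,0,0],[0,0,0]]
    - [[0,0,0],[0,0,0]]
    - [[0,0,0],[0,0,0]]
    - [[0,0,0],[0,0,0]]
    - [[0,0,0],[0,0,0]]
    - [[0,0,0],[0,0,0]]
  claw: 0
  newtons: 12

```text
t: 4.35
tool_pos: [0.5241, 0.2593, 0.2728]
orientation: [-3.139, -0.11, -0.0]
force: [0.0, 1.5, 1.0]
opening: 0.014
gripper_force: 12.0
```

The fingers stopped at 14 mm, so the grip bar is held. Now I slide the lid towards the case's -y, which is tool +y.

Call:
apply_moves:
  series:
    - [[0,6,0],[0,0,0]]
    - [[0,10,0],[0,0,0]]
    - [[0,12,0],[0,0,0]]
    - [[0,12,0],[0,0,0]]
    - [[0,12,0],[0,0,0]]
    - [[0,12,0],[0,0,0]]
    - [[0,12,0],[0,0,0]]
    - [[0,12,0],[0,0,0]]
    - [[0,12,0],[0,0,0]]
    - [[0,10,0],[0,0,0]]
    - [[0,8,0],[0,0,0]]
    - [[0,4,0],[0,0,0]]

```text
t: 5.35
tool_pos: [0.5327, 0.1363, 0.2729]
orientation: [-3.139, -0.108, 0.0]
force: [-3.3, 20.7, 5.6]
opening: 0.0141
gripper_force: 12.0
```

Call:
apply_moves:
  series:
    - [[0,2,0],[0,0,0]]
    - [[0,0,0],[0,0,0]]
    - [[0,0,0],[0,0,0]]

```text
t: 5.6
tool_pos: [0.5327, 0.1362, 0.2728]
orientation: [-3.138, -0.11, 0.0]
force: [-2.5, 6.1, 3.5]
opening: 0.0136
gripper_force: 12.0
```

The lid is at its stop. I'll release it, rise and look.

Call:
apply_moves:
  series:
    - [[0,0,0],[0,0,0]]
    - [[0,0,0],[0,0,0]]
    - [[0,0,0],[0,0,0]]
    - [[0,0,0],[0,0,0]]
    - [[0,0,-15],[0,0,0]]
    - [[0,0,-30],[0,0,0]]
    - [[0,0,-30],[0,0,0]]
    - [[0,20,-15],[0,0,0]]
    - [[0,30,0],[0,0,0]]
    - [[0,35,0],[0,0,0]]
    - [[0,35,0],[0,0,0]]
    - [[0,35,0],[0,0,0]]
  claw: 0.6

```text
t: 6.6
tool_pos: [0.5434, -0.0207, 0.3629]
orientation: [3.139, 0.111, 0.001]
force: [-0.5, 0.1, 0.0]
opening: 0.0559
gripper_force: 0.0
```

Call:
apply_moves:
  series:
    - [[0,35,0],[0,0,0]]
    - [[0,35,0],[0,0,0]]
    - [[0,35,0],[0,0,0]]
    - [[0,35,0],[0,0,0]]
    - [[0,30,0],[0,0,0]]
    - [[0,30,0],[0,0,0]]
    - [[0,20,0],[0,0,0]]
    - [[0,10,0],[0,0,0]]
    - [[0,0,0],[0,0,0]]
    - [[0,0,0],[0,0,0]]

```text
t: 7.43
tool_pos: [0.5596, -0.2484, 0.3624]
orientation: [-3.139, -0.108, 0.001]
force: [0.3, 0.4, 0.9]
opening: 0.0561
gripper_force: 0.0
```

Run:
```python
from h import *
p,d=robot.read_camera("top");cv2.imwrite("pics/top1.png",cv2.resize(p[135:250,190:440],None,fx=3.2,fy=3.2,interpolation=cv2.INTER_CUBIC))
to(.504,-.2615,.034,.07)
```

```text
t 7.4833 tcp [ 0.5597 -0.2477  0.3625] yaw 0.0701 Rz [-0.     0.001 -1.   ] F [-1.   0.4  0.6] open 0.055889541061934056 0.0
shift mm [-56.4  10.  161.5] turn 0.0001
```

View pics/top1.png

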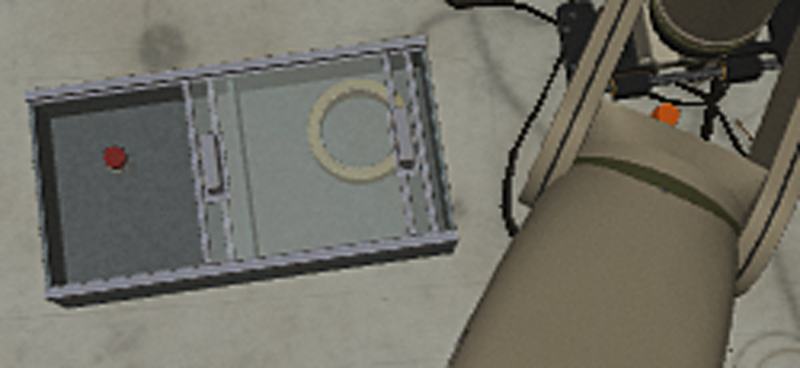

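The left lid is fully open with its grip at crop (212,165), the right lid is unchanged, and the stored vial's red cap is still at (115,157). Next is the loose vial.

Call:
apply_moves:
  series:
    - [[-28,5,0],[0,0,0]]
    - [[-28,5,0],[0,0,0]]
    - [[0,0,20],[0,0,0]]
    - [[0,0,30],[0,0,0]]
    - [[0,0,30],[0,0,0]]
    - [[0,0,0],[0,0,0]]
    - [[0,0,0],[0,0,0]]

```text
t: 8.07
tool_pos: [0.5039, -0.2607, 0.2813]
orientation: [-3.137, -0.112, 0.006]
force: [0.6, -0.3, 0.8]
opening: 0.0558
gripper_force: 0.0
```

Run:
```python
from h import *
p,d=robot.read_camera("scene");cv2.imwrite("pics/s1.png",cv2.resize(p[180:380,300:500],None,fx=3,fy=3,interpolation=cv2.INTER_CUBIC))
to(.504,-.2615,.034,.07)
```

```text
t 8.1167 tcp [ 0.5048 -0.2615  0.2834] yaw 0.0712 Rz [-0.  0. -1.] F [-0.1 -0.5  0.4] open 0.055651634320434795 0.0
shift mm [-0.7 -0.  82.4] turn 0.0012
```

View pics/s1.png

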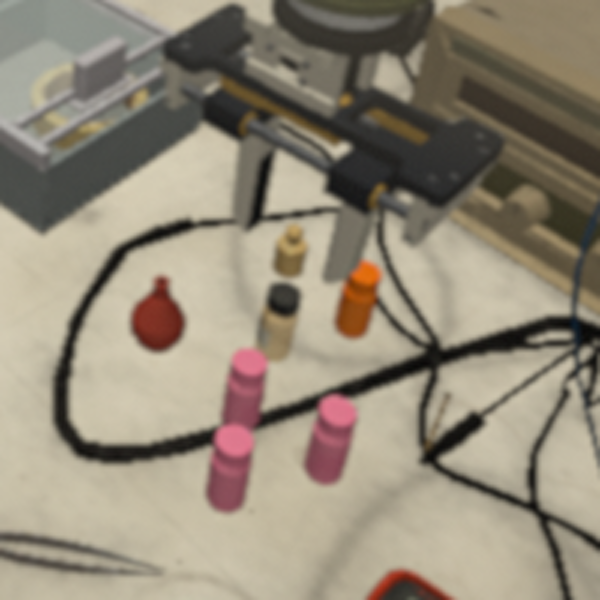

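The gripper, closing along y, sits above the black-capped vial at crop (280,320). The bulb, brass weight and orange vial are clear of the finger paths, so I descend and grip.

Call:
apply_moves:
  series:
    - [[0,0,18],[0,0,0]]
    - [[0,0,18],[0,0,0]]
    - [[0,0,16],[0,0,0]]
    - [[0,0,12],[0,0,0]]
    - [[0,0,10],[0,0,0]]
    - [[0,0,6],[0,0,0]]
    - [[0,0,2],[0,0,0]]
    - [[0,0,0],[0,0,0]]
    - [[0,0,0],[0,0,0]]

```text
t: 8.87
tool_pos: [0.5048, -0.2628, 0.2016]
orientation: [3.139, 0.11, 0.001]
force: [0.7, -0.0, 0.4]
opening: 0.0558
gripper_force: 0.0
```

Call:
apply_moves:
  series:
    - [[0,0,0],[0,0,0]]
    - [[0,0,0],[0,0,0]]
    - [[0,0,0],[0,0,0]]
    - [[0,0,0],[0,0,0]]
    - [[0,0,0],[0,0,0]]
    - [[0,0,0],[0,0,0]]
    - [[0,0,0],[0,0,0]]
    - [[0,0,0],[0,0,0]]
  claw: 0
  newtons: 12

```text
t: 9.53
tool_pos: [0.5045, -0.2625, 0.2009]
orientation: [3.14, 0.11, 0.0]
force: [-0.1, -0.0, 1.0]
opening: 0.0233
gripper_force: 12.0
```

```bash
python3 -c "
from h import *
import math
x,y=-.045,.135;c,s=math.cos(.07),math.sin(.07)
to(.5364+c*x-s*y,.112+s*x+c*y,.041,.07)"
```

```text
t 9.5333 tcp [ 0.5045 -0.2625  0.2009] yaw 0.0698 Rz [ 0. -0. -1.] F [-0.1 -0.   1. ] open 0.023258768696138358 11.988809141694219
shift mm [  12.9 -506.4   -7.1] turn -0.0002
```

The opening of 23 mm matches the vial. I lift it and carry it over the bay.

Call:
apply_moves:
  series:
    - [[0,0,-10],[0,0,0]]
    - [[0,0,-20],[0,0,0]]
    - [[0,0,-30],[0,0,0]]
    - [[0,0,-30],[0,0,0]]
    - [[0,0,-30],[0,0,0]]
    - [[0,0,-20],[0,0,0]]
    - [[0,0,-10],[0,0,0]]
    - [[1,-10,0],[0,0,0]]
    - [[1,-20,0],[0,0,0]]
    - [[1,-26,0],[0,0,0]]
    - [[1,-30,0],[0,0,0]]
    - [[1,-30,0],[0,0,0]]

```text
t: 10.53
tool_pos: [0.5004, -0.1448, 0.3483]
orientation: [-3.138, -0.108, 0.005]
force: [0.2, 0.3, -0.6]
opening: 0.0233
gripper_force: 12.0
```

Call:
apply_moves:
  series:
    - [[1,-35,0],[0,0,0]]
    - [[1,-35,0],[0,0,0]]
    - [[1,-35,0],[0,0,0]]
    - [[1,-35,0],[0,0,0]]
    - [[1,-35,0],[0,0,0]]
    - [[1,-35,0],[0,0,0]]
    - [[1,-35,0],[0,0,0]]
    - [[1,-35,0],[0,0,0]]
    - [[0,-30,0],[0,0,0]]
    - [[0,-30,0],[0,0,0]]
    - [[0,-20,0],[0,0,0]]
    - [[0,-15,0],[0,0,0]]

```text
t: 11.53
tool_pos: [0.4816, 0.2305, 0.3483]
orientation: [3.139, 0.113, -0.005]
force: [0.5, 0.3, 0.1]
opening: 0.0232
gripper_force: 12.0
```

Call:
apply_moves:
  series:
    - [[0,-10,0],[0,0,0]]
    - [[0,-5,0],[0,0,0]]
    - [[0,0,0],[0,0,0]]
    - [[0,0,0],[0,0,0]]
    - [[0,0,0],[0,0,0]]

```text
t: 11.95
tool_pos: [0.4822, 0.2424, 0.3504]
orientation: [3.139, 0.108, -0.001]
force: [-0.1, -0.1, -1.3]
opening: 0.0232
gripper_force: 12.0
```

Run:
```python
from h import *
import math
x,y=-.045,.135;c,s=math.cos(.07),math.sin(.07)
p,d=robot.read_camera("scene");cv2.imwrite("pics/s2.png",cv2.resize(p[100:300,180:440],None,fx=3,fy=3,interpolation=cv2.INTER_CUBIC))
to(.5364+c*x-s*y,.112+s*x+c*y,.041,.07)
```

```text
t 12.0 tcp [0.4823 0.2423 0.3506] yaw 0.0687 Rz [-0. -0. -1.] F [0.9 0.4 0.2] open 0.023409122636404225 11.982388668475323
shift mm [-1.000e-01 -1.300e+00  1.426e+02] turn -0.0013
```

View pics/s2.png

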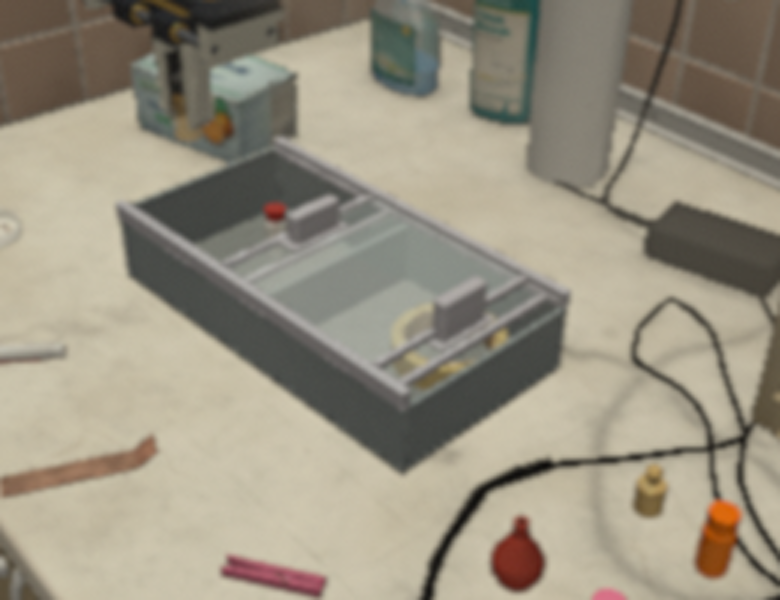

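The gripper is over the left bay at crop (190,90), still holding at 23 mm. The lid is open and the bystanders are undisturbed, so I lower.

Call:
apply_moves:
  series:
    - [[0,-1,15],[0,0,0]]
    - [[0,0,25],[0,0,0]]
    - [[0,0,25],[0,0,0]]
    - [[0,0,20],[0,0,0]]
    - [[0,0,16],[0,0,0]]
    - [[0,0,14],[0,0,0]]
    - [[0,0,10],[0,0,0]]
    - [[0,0,8],[0,0,0]]
    - [[0,0,5],[0,0,0]]
    - [[0,0,2],[0,0,0]]
    - [[0,0,0],[0,0,0]]
    - [[0,0,0],[0,0,0]]

```text
t: 13.0
tool_pos: [0.4824, 0.2443, 0.2115]
orientation: [-3.139, -0.11, -0.002]
force: [0.2, 0.5, -1.5]
opening: 0.0238
gripper_force: 12.0
```

```bash
python3 -c "
from h import *
to(.4821,.2435,.039,.07)"
```

```text
t 13.0 tcp [0.4824 0.2443 0.2115] yaw 0.0698 Rz [ 0.001  0.    -1.   ] F [ 0.2  0.5 -1.5] open 0.023783110026055203 11.982561454424285
shift mm [-0.4  0.7  5.5] turn -0.0002
```

Call:
apply_moves:
  series:
    - [[0,0,1.5],[0,0,0]]
    - [[0,0,1.5],[0,0,0]]
    - [[0,0,1],[0,0,0]]
    - [[0,0,1],[0,0,0]]
    - [[0,0,0.5],[0,0,0]]
    - [[0,0,0],[0,0,0]]
    - [[0,0,0],[0,0,0]]

```text
t: 13.58
tool_pos: [0.4823, 0.2442, 0.2058]
orientation: [-3.14, -0.11, -0.001]
force: [-1.5, -0.8, 5.2]
opening: 0.0231
gripper_force: 12.0
```

The upward force shows the vial has touched the floor. I'll open a little and rise.

Call:
apply_moves:
  series:
    - [[0,0,0],[0,0,0]]
    - [[0,0,0],[0,0,0]]
    - [[0,0,0],[0,0,0]]
    - [[0,0,0],[0,0,0]]
    - [[0,0,-5],[0,0,0]]
    - [[0,0,-10],[0,0,0]]
    - [[0,0,-20],[0,0,0]]
    - [[0,0,-30],[0,0,0]]
    - [[0,0,-30],[0,0,0]]
    - [[0,0,-30],[0,0,0]]
    - [[0,0,-25],[0,0,0]]
    - [[0,0,-10],[0,0,0]]
  claw: 0.38

```text
t: 14.58
tool_pos: [0.4829, 0.2445, 0.371]
orientation: [-3.137, -0.11, -0.011]
force: [0.9, -0.6, 1.4]
opening: 0.0356
gripper_force: 0.0
```

Call:
apply_moves:
  series:
    - [[0,25,0],[0,0,0]]
    - [[0,35,0],[0,0,0]]
    - [[0,35,0],[0,0,0]]
    - [[0,35,0],[0,0,0]]
    - [[0,35,0],[0,0,0]]
    - [[0,35,0],[0,0,0]]
    - [[0,35,0],[0,0,0]]
    - [[0,35,0],[0,0,0]]
    - [[0,35,0],[0,0,0]]
    - [[0,20,0],[0,0,0]]
    - [[0,0,0],[0,0,0]]
    - [[0,0,0],[0,0,0]]

```text
t: 15.58
tool_pos: [0.5045, -0.0809, 0.3648]
orientation: [-3.139, -0.106, 0.001]
force: [0.0, 0.6, 1.0]
opening: 0.0356
gripper_force: 0.0
```

Run:
```python
from h import *
p,d=robot.read_camera("top");cv2.imwrite("pics/top2.png",cv2.resize(p[140:240,192:342],None,fx=5,fy=5,interpolation=cv2.INTER_CUBIC))
```

```text
(no output)
```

View pics/top2.png

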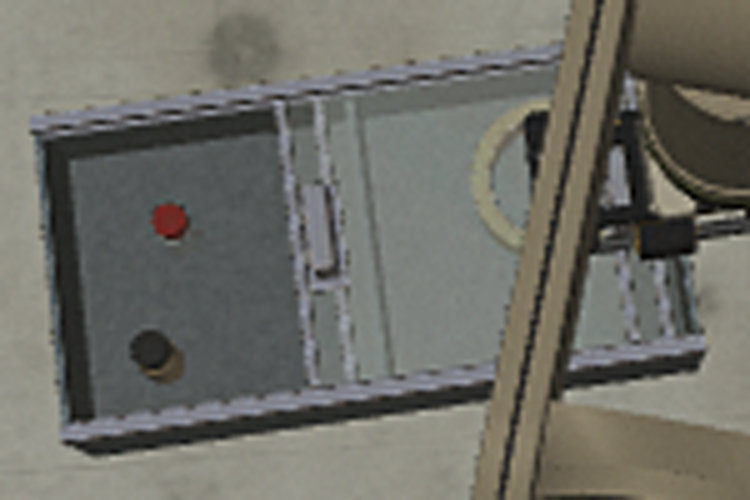

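The vial stands at crop (152,350), the stored vial is unchanged at (170,221), and the tape roll's lid is shut. I'll check the cap position against the release point before handing in.

Run:
```python
from h import *
u,v=192+150/5,140+348/5
p,d=robot.read_camera("top")
w=world("top",u,v,0,.061);w2=world("top",u,v,d[int(round(v)),int(round(u))]);print(w,w2)
if np.hypot(w[0]-.4824,w[1]-.2442)<.005 and abs(w2[2]-.061)<.006: print(robot.close_job())
```

```text
[0.48066365 0.241305   0.061     ] [0.48028485 0.24094076 0.06291361]
the job is handed in; nothing more can be done
None
```

The loose vial now stands upright beside the stored vial in the left compartment; its lid is fully open, the tape roll's lid is still shut, and the job was handed in at about 16 s (the judge's result was not shown).

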